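Set the flip tags of the sample-jar bins

TASK

Do the stock check on the sample jars: push the hinged tags on the rail over with a light fingertip so that only a completely full bin (three jars in it) has its tag lying over to the front with the round dot uppermost, and the tag of every other bin lies over towards the bins with the bar uppermost. Do not pinch the tags or press hard on them, and leave the jars and everything else on the bench where they stand.

Things in the scene. Friction and masses are not known exactly. Their poses are not given: they have to be found in the camera images.
- tag_a (a joint): Hinged tag on holder_a: white leaf, 14 g, 46 mm wide along y, 56 mm from hinge to free edge, 3 mm thick. Angle in rad: 0 upright, +0.6 lying towards the bins (black bar uppermost), -0.6 lying to the front (round black dot uppermost). Swings freely; past upright it drops to the stop at +/-0.6, where its free edge hangs in free air 32 mm beside the hinge line, 94 mm above the bench.
- tag_b (a joint): Hinged tag on holder_b: white leaf, 14 g, 46 mm wide along y, 56 mm from hinge to free edge, 3 mm thick. Angle in rad: 0 upright, +0.6 lying towards the bins (black bar uppermost), -0.6 lying to the front (round black dot uppermost). Swings freely; past upright it drops to the stop at +/-0.6, where its free edge hangs in free air 32 mm beside the hinge line, 94 mm above the bench.
- tag_c (a joint): Hinged tag on holder_c: white leaf, 14 g, 46 mm wide along y, 56 mm from hinge to free edge, 3 mm thick. Angle in rad: 0 upright, +0.6 lying towards the bins (black bar uppermost), -0.6 lying to the front (round black dot uppermost). Swings freely; past upright it drops to the stop at +/-0.6, where its free edge hangs in free air 32 mm beside the hinge line, 94 mm above the bench.
- tag_d (a joint): Hinged tag on holder_d: white leaf, 14 g, 46 mm wide along y, 56 mm from hinge to free edge, 3 mm thick. Angle in rad: 0 upright, +0.6 lying towards the bins (black bar uppermost), -0.6 lying to the front (round black dot uppermost). Swings freely; past upright it drops to the stop at +/-0.6, where its free edge hangs in free air 32 mm beside the hinge line, 94 mm above the bench.
- holder_a: Grey clip on the tag rail in front of the bins, carrying tag_a. Origin 32 mm above the bench, under the hinge pin, which is 48 mm above the bench and lies along y; x points to the bins, roughly away from the robot. 56 mm wide (y), 34 mm deep; its wings under the leaf reach 12 mm either side of the hinge, 60 mm above the bench. Holders are 80 mm apart, in any order; it belongs to the bin right behind it.
- holder_b: Grey clip on the tag rail in front of the bins, carrying tag_b. Origin 32 mm above the bench, under the hinge pin, which is 48 mm above the bench and lies along y; x points to the bins, roughly away from the robot. 56 mm wide (y), 34 mm deep; its wings under the leaf reach 12 mm either side of the hinge, 60 mm above the bench. Holders are 80 mm apart, in any order; it belongs to the bin right behind it.
- holder_c: Grey clip on the tag rail in front of the bins, carrying tag_c. Origin 32 mm above the bench, under the hinge pin, which is 48 mm above the bench and lies along y; x points to the bins, roughly away from the robot. 56 mm wide (y), 34 mm deep; its wings under the leaf reach 12 mm either side of the hinge, 60 mm above the bench. Holders are 80 mm apart, in any order; it belongs to the bin right behind it.
- holder_d: Grey clip on the tag rail in front of the bins, carrying tag_d. Origin 32 mm above the bench, under the hinge pin, which is 48 mm above the bench and lies along y; x points to the bins, roughly away from the robot. 56 mm wide (y), 34 mm deep; its wings under the leaf reach 12 mm either side of the hinge, 60 mm above the bench. Holders are 80 mm apart, in any order; it belongs to the bin right behind it.
- bin_a: Grey open picking bin, fixed, 146 mm long (x), 66 mm wide, 42 mm high, front wall 22 mm. Origin under its centre, 10 mm above the bench, 175 mm straight behind (+x) the holder of its tag; axes as the holders'. Bins are in any order. It has room for one row of three jars and is full only when three stand in it.
- bin_b: Grey open picking bin, fixed, 146 mm long (x), 66 mm wide, 42 mm high, front wall 22 mm. Origin under its centre, 10 mm above the bench, 175 mm straight behind (+x) the holder of its tag; axes as the holders'. Bins are in any order. It has room for one row of three jars and is full only when three stand in it.
- bin_c: Grey open picking bin, fixed, 146 mm long (x), 66 mm wide, 42 mm high, front wall 22 mm. Origin under its centre, 10 mm above the bench, 175 mm straight behind (+x) the holder of its tag; axes as the holders'. Bins are in any order. It has room for one row of three jars and is full only when three stand in it.
- bin_d: Grey open picking bin, fixed, 146 mm long (x), 66 mm wide, 42 mm high, front wall 22 mm. Origin under its centre, 10 mm above the bench, 175 mm straight behind (+x) the holder of its tag; axes as the holders'. Bins are in any order. It has room for one row of three jars and is full only when three stand in it.
- jar_1: Loose sample jar of stock, 40 mm diameter, 55 mm tall with its white lid, standing in one of the bins (lid top 68 mm above the bench). Origin at the centre of its underside, z up. To be left alone.
- jar_2: Loose sample jar of stock, 40 mm diameter, 55 mm tall with its white lid, standing in one of the bins (lid top 68 mm above the bench). Origin at the centre of its underside, z up. To be left alone.
- jar_3: Loose sample jar of stock, 40 mm diameter, 55 mm tall with its white lid, standing in one of the bins (lid top 68 mm above the bench). Origin at the centre of its underside, z up. To be left alone.
- jar_4: Loose sample jar of stock, 40 mm diameter, 55 mm tall with its white lid, standing in one of the bins (lid top 68 mm above the bench). Origin at the centre of its underside, z up. To be left alone.
- jar_5: Loose sample jar of stock, 40 mm diameter, 55 mm tall with its white lid, standing in one of the bins (lid top 68 mm above the bench). Origin at the centre of its underside, z up. To be left alone.
- jar_6: Loose sample jar of stock, 40 mm diameter, 55 mm tall with its white lid, standing in one of the bins (lid top 68 mm above the bench). Origin at the centre of its underside, z up. To be left alone.
- lid: Bystander: loose white jar lid, 42 mm diameter, 11 mm high, lying between rail and bins on the station's white base plate (335 x 420 x 10 mm, from 70 mm in front of the hinge line to 265 mm behind it; the rail on it is 26 mm deep, its top 32 mm above the bench). Origin under its centre.
- marker: Bystander: marker pen, 140 mm long, 13 mm thick, lying on the bench in front of the station. Origin under its middle, x along the pen.
- beaker: Bystander: glass beaker, 68 mm diameter, 85 mm high, right of the station. Origin under its centre.
- wash_bottle: Bystander: white wash bottle, 70 mm diameter, 185 mm high with a bent spout, left of the station. Origin under its centre.
- tip_box: Bystander: box of pipette tips, 104 x 69 x 67 mm, right of the station. Origin under its centre.
- timer: Bystander: flat bench timer, 55 x 65 x 18 mm, at the front left. Origin under its centre.

How it is judged:
By the outcome, as a careful person would: the job done as asked, in the order asked, and still so for the second after the job is handed in, with the robot touching nothing.
It also fails if it takes over 48 s, if anything falls off the work surface, if the arm or the gripper's body presses on something with over 40 N, if the wrist force passes 120 N, or if a joint passes its speed limit or range.

ROBOT

A 6-joint arm with a two-finger parallel gripper is mounted at the origin on the work surface. World frame = base frame: x ahead of the robot, y to its left, z up, the work surface at z = 0. Lengths are in m, angles in degrees, forces in N, time in s.
With the tool pointing down it reaches from about 0.35 to 0.875 m from the base axis. Payload 4.2 kg.
Tool frame: the origin (TCP) lies on the centre line of the jaws, within the pads' length; the fingertips stand tip_reach ahead of it and the grasp point (between the pads) is the TCP (tip_reach is the distance from the TCP to the fingertips, in m); z points along the fingers, y is the line along which they close (so a half turn about z gives the same grasp; the last joint's range is limited). The gripper opens to 87 mm and grips with 3 to 60 N. Pads are 19 mm wide; open, the fingers measure 117 mm over their backs; the gripper's body (75 mm by 190 mm) begins 51 mm behind the grasp point.
Start: joints at [90.161, 22.042, 0.453, 0, -68.411, -14.817], TCP at [0.158, 0.605, 0.242] pointing down, gripper open.
Joint ranges: [-179.83, 179.83], [-69.29, 118.12], [-61.27, 80.66], [-181.25, 117.63], [-171.15, -9.14], [-177.46, 177.46]. Speed limits (degrees/s): [159.86, 159.86, 180, 180, 180, 180].

INTERFACE

Orientations are given as a 3x3 rotation matrix whose columns are the frame's x, y, z axes.
In Python, from station import sense, capture, finish_job, tip_reach gives the robot as it stands.
- The arm moves only by the tool arm_command, never from a script. Its argument "deltas" is a list of rows, each a list of 7 numbers: the turn, a rotation vector about the tool's x, y, z in rad, then the shift along the tool's x, y, z in cm, then the closure, from -1 (fully open) to 1 (shut), so that 0 is half open. In form: [[rx, ry, rz, dx, dy, dz, hand], ...]. A call has 1 to 8 rows; each row is the pose to reach, as a shift and turn from the pose commanded when the call began, along the tool's axes at that moment; what a row does not reach only later rows make up. A row lasts 1/12 s, in which the tool goes at most 41.7 mm and 7.16 degrees, less where a joint would pass 70% of its speed; a pose out of reach is approached as far as the arm can. A call with a gripper value outside its range is refused whole. The fingers move at their own pace and stop on an object; the grip force is fixed at half the most. Time passes only in rows, so rows that repeat a pose let the fingers close. It gives the time, the measured TCP pose, the force, the opening and the grip force at its end, in the units of the state.
- sense(): the state, without advancing time (a new reading comes with each control period).
- capture(name): name is "side" or "top" or "wrist"; returns a dict with "pixels" (480x640x3 uint8, blue, green, red), "fovy" (degrees; the focal length in pixels is half the picture's height over the tangent of half this angle, whatever the lens; pixels are square), "cx", "cy" (the principal point, pixels), "rvec" (rotation vector, rad) and "tvec" (3), from world to camera coordinates, as OpenCV has them. Camera axes: x right, y down, z forward; pixel columns grow to the right and rows downward; lengths in m; the calibration is good to about 2 mm. A picture is of the moment at which its call begins. There is no depth.
- finish_job(): hands the job in; it is judged then, once.
The state is a dict: "time_s": time; "joints": joint angles; "joint_velocities": joint speeds; "effort": joint torques, N m; "tcp_pos": TCP position; "ee_rot": TCP orientation; "wrist_force": force on the tool from outside, world axes, zero at the start; "moment": the same for the moment, N m; "gripper_width": opening from 0.0 (shut) to 1.0 (fully open); "gripper_force": force on a finger pad.
Only numpy, scipy, OpenCV 4.12 (cv2) and the standard library are available. Lean on these libraries where they do the work, as an engineer would, in place of code of your own. Each camera call takes 0.05 s, during which the arm holds its last target. There are 200 camera calls.

## Working session

There is one attempt and no reset: what is moved stays moved. The work goes in short steps, Python scripts to look and compute and a tool call to move; the robot and the scene stay as the last step left them, time stands still between calls to the robot, and variables do not carry over. Pictures are saved under pics/ and viewed, at most 10 in all, crops included, and the job is handed in when it is done.

Besides the shell and the picture viewer there is one more tool, called after ">>>" by a JSON object that holds its "api" and its "payload". arm_command: Moves the arm, as the interface text tells. Its arguments: {"type":"object","properties":{"deltas":{"type":"array"}},"required":["deltas"]}

```bash
mkdir -p pics
cat > h.py <<'E'
import numpy as np, cv2
from station import sense, capture, finish_job, tip_reach
def cam(n):
    c=capture(n); f=240/np.tan(np.radians(c["fovy"])/2)
    c["K"]=np.array([[f,0,c["cx"]],[0,f,c["cy"]],[0,0,1]]); c["R"]=cv2.Rodrigues(np.array(c["rvec"],float))[0]
    c["t"]=np.array(c["tvec"],float).ravel(); return c
def onplane(c,uv,z):
    o=-c["R"].T@c["t"]; d=c["R"].T@np.linalg.inv(c["K"])@np.array([uv[0],uv[1],1.]); return o+d*(z-o[2])/d[2]
def proj(c,P):
    return cv2.projectPoints(np.array(P,float).reshape(-1,1,3),np.array(c["rvec"],float),c["t"],c["K"],None)[0].reshape(-1,2)
E
python3 - <<'E'
from h import *
for n in("top","side"):
    c=cam(n); cv2.imwrite(f"pics/{n}0.png",c["pixels"]); print(n,-c["R"].T@c["t"])
s=sense();print(tip_reach,s["time_s"],s["tcp_pos"],s["ee_rot"],s["gripper_width"],s["wrist_force"])
E
```

```text
top [ 0.27287529 -0.01114028  1.15517337]
side [0.10565083 0.63520631 0.73558736]
0.019 0.1 [0.15799904 0.60418621 0.24056687] [[ 9.67415167e-01 -2.53195099e-01 -3.69446041e-04]
 [-2.53195333e-01 -9.67413226e-01 -1.94258941e-03]
 [ 1.34447132e-04  1.97283248e-03 -9.99998045e-01]] 0.9992780452740062 [0.60890795 0.37657097 0.02462739]
```

View pics/top0.png

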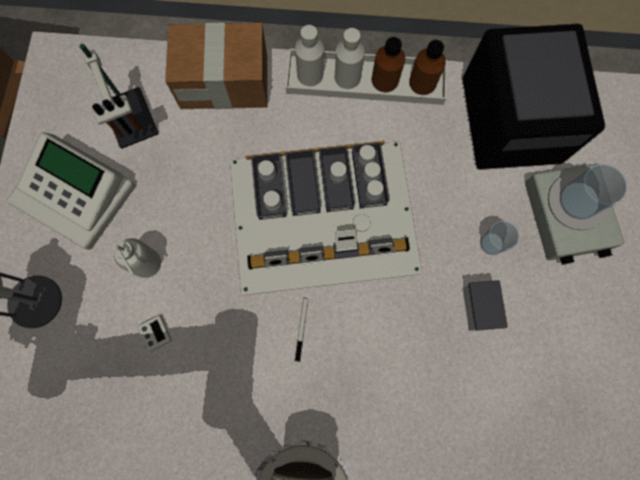

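View pics/side0.png

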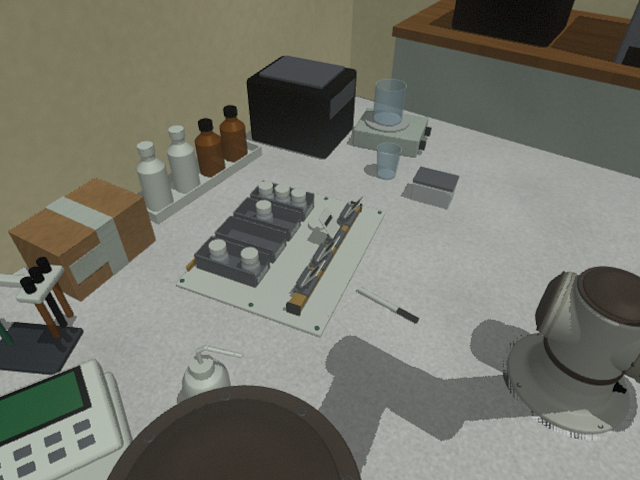

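Run:
```python
from h import *
a=cv2.imread("pics/top0.png")[140:292,230:420]; b=cv2.imread("pics/side0.png")[180:330,180:380]
a=cv2.resize(a,None,fx=4,fy=4,interpolation=2)[:600]; cv2.imwrite("pics/topc.png",a)
cv2.imwrite("pics/sidec.png",cv2.resize(b,None,fx=4,fy=4,interpolation=2))
```

```text
(no output)
```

View pics/topc.png

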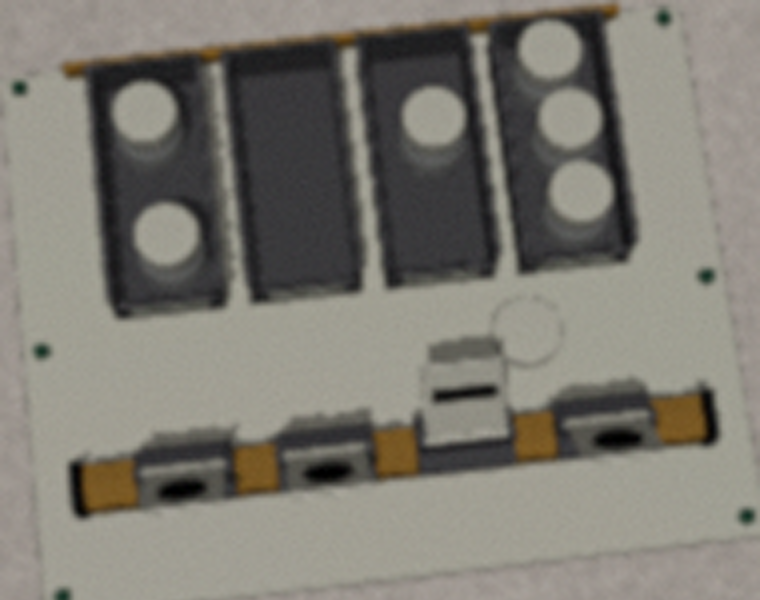

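View pics/sidec.png

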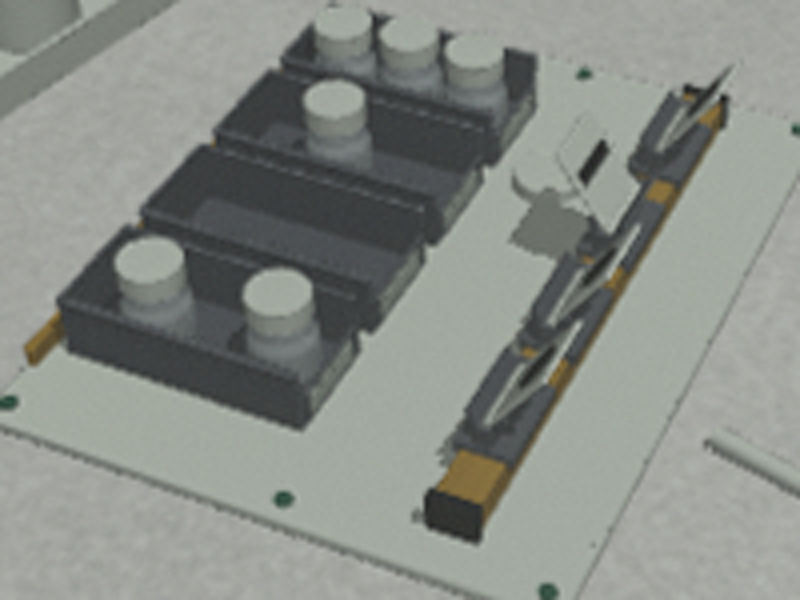

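The two pictures show the bins from left to right holding 2, 0, 1 and 3 jars. Tags 1, 2 and 4 lie to the front with the dot up (top crop about (182,488), (328,470), (618,438)), and tag 3 lies towards the bins with the bar up (465,392). Only tags 1 and 2 need turning towards the bins.

Run:
```python
from h import *
c=cam("top"); im=c["pixels"]
hsv=cv2.cvtColor(im,cv2.COLOR_BGR2HSV); m=cv2.inRange(hsv,(8,120,70),(28,255,255)); m[:232]=0;m[275:]=0;m[:,:240]=0;m[:,415:]=0
n,l,st,ce=cv2.connectedComponentsWithStats(m)
P=[]
for i in range(1,n):
    if st[i,4]>25: p=onplane(c,ce[i],.032); P.append(p); print("rail",ce[i].round(1),st[i,4],p.round(4))
P=np.array(sorted(P,key=lambda p:-p[1]))
# direction from all orange segments
d=P[-1]-P[0]; d/=np.linalg.norm(d); print("right dir",d, "yaw",np.degrees(np.arctan2(d[0],-d[1])), "gaps",np.linalg.norm(np.diff(P,axis=0),axis=1))
m=cv2.inRange(im,(0,0,0),(45,45,45))
# dots on tags
for u,v in ((275.5,262),(312,257.5),(384.5,249.5)):
    g=cv2.cvtColor(im,6)[int(v)-6:int(v)+7,int(u)-9:int(u)+10]; ys,xs=np.where(g<45); 
    uv=(xs.mean()+int(u)-9,ys.mean()+int(v)-6); print("dot",uv,len(xs),onplane(c,uv,.078).round(4))
# base plate screws
for u,v in((235,162),(396,144),(417,269),(245.5,289)): print("screw",onplane(c,(u,v),.01).round(4))
print("bottle",onplane(c,(130,250),.185).round(3),onplane(c,(140,265),.0).round(3))
s=sense();print(s["wrist_force"])
```

```text
rail [399.4 244.5] 130 [ 0.549  -0.1774  0.032 ]
rail [363.6 248.8] 114 [ 0.5328 -0.0959  0.032 ]
rail [328.7 252.8] 121 [ 0.5173 -0.0169  0.032 ]
rail [293.7 256.9] 121 [0.5019 0.0618 0.032 ]
rail [257.  261.1] 149 [0.486  0.1443 0.032 ]
right dir [ 0.1922483  -0.98134632  0.        ] yaw 11.084021684262671 gaps [0.08397937 0.08024533 0.08042712 0.08311236]
dot (np.float64(274.95652173913044), np.float64(261.95652173913044)) 46 [0.4782 0.0986 0.078 ]
dot (np.float64(311.6046511627907), np.float64(257.72093023255815)) 43 [0.4936 0.0198 0.078 ]
dot (np.float64(384.0681818181818), np.float64(249.20454545454547)) 44 [ 0.5245 -0.1373  0.078 ]
screw [0.7303 0.2261 0.01  ]
screw [ 0.8077 -0.1629  0.01  ]
screw [ 0.4993 -0.2234  0.01  ]
screw [0.4235 0.1666 0.01  ]
bottle [0.46  0.375 0.185] [0.462 0.419 0.   ]
[-0.03346974  0.15623605 -0.41355234]
```

>>> {"api": "arm_command", "payload": {"deltas": [[0, 0, -0.056, 2.4, 2.7, 0, 1], [0, 0, -0.112, 4.9, 5.4, 0, 1], [0, 0, -0.168, 7.4, 8.1, 0, 1], [0, 0, -0.225, 9.8, 10.7, 0, 1], [0, 0, -0.281, 12.3, 13.4, 0, 1], [0, 0, -0.338, 14.8, 16.1, 0, 1], [0, 0, -0.394, 17.2, 18.8, 0, 1], [0, 0, -0.45, 19.7, 21.5, 0, 1]]}}

```text
time_s: 0.82
tcp_pos: [0.2946, 0.3449, 0.2414]
ee_rot: [[0.981, 0.196, -0.0], [0.196, -0.981, -0.0], [-0.0, 0.0, -1.0]]
wrist_force: [0.7, -0.5, 0.9]
gripper_width: 0.477
gripper_force: 0.0
```

>>> {"api": "arm_command", "payload": {"deltas": [[0, 0, 0, 1.0, 3.5, 0, 1], [0, 0, 0, 2.1, 7.0, 0, 1], [0, 0, 0, 3.2, 10.5, 0, 1], [0, 0, 0, 4.2, 14.0, 0, 1], [0, 0, 0, 5.3, 17.5, 0, 1], [0, 0, 0, 6.3, 21.0, 0, 1], [0, 0, 0, 7.3, 24.5, 0, 1], [0, 0, 0, 8.3, 27.8, 0, 1]]}}

```text
time_s: 1.48
tcp_pos: [0.4296, 0.0881, 0.2416]
ee_rot: [[0.981, 0.193, 0.0], [0.193, -0.981, 0.0], [0.0, -0.0, -1.0]]
wrist_force: [0.5, 1.2, 0.1]
gripper_width: 0.009
gripper_force: 0.0
```

Run:
```python
from h import *
s=sense();print(s["tcp_pos"],s["gripper_width"],s["wrist_force"],s["joints"])
c=cam("wrist"); cv2.imwrite("pics/wr1.png",c["pixels"])
H=np.array([[.4942,.1011],[.5096,.0225]])
print(proj(c,[[*h,.048] for h in H]).round(), -c["R"].T@c["t"])
```

```text
[0.42960897 0.08809375 0.24162579] 0.00865111343820378 [0.53171154 1.15536873 0.08613424] [ 3.29539071e+01  3.50363367e+00 -2.40844667e+01 -6.36932137e-03
 -6.24012842e+01  6.81735782e+01]
[[318. 137.]
 [415. 138.]] [0.49970106 0.10142586 0.38406281]
```

View pics/wr1.png

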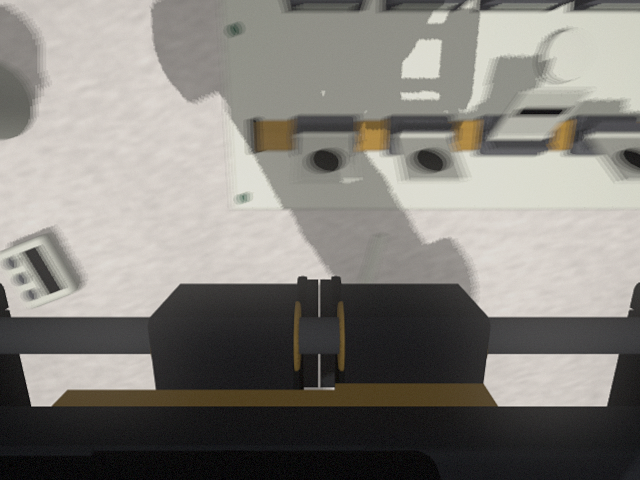

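The wrist view shows the shut fingers in front of tag 1, with its dot at (325,160) and tag 2's at (430,160). The holders lie a few mm right of my estimate, so I shift 4 mm and go down in front of tag 1.

>>> {"api": "arm_command", "payload": {"deltas": [[0, 0, 0, 0, 0.2, 2.5, 1], [0, 0, 0, 0, 0.4, 5.0, 1], [0, 0, 0, 0, 0.4, 7.5, 1], [0, 0, 0, 0, 0.4, 10.0, 1], [0, 0, 0, 0, 0.4, 12.0, 1], [0, 0, 0, 0, 0.4, 13.5, 1], [0, 0, 0, 0, 0.4, 14.6, 1], [0, 0, 0, 0, 0.4, 14.6, 1]]}}

```text
time_s: 2.2
tcp_pos: [0.4285, 0.0852, 0.0933]
ee_rot: [[0.981, 0.192, -0.005], [0.192, -0.981, -0.003], [-0.006, 0.002, -1.0]]
wrist_force: [0.6, 0.2, 0.2]
gripper_width: 0.005
gripper_force: 0.0
```

>>> {"api": "arm_command", "payload": {"deltas": [[0, 0, 0, 0.7, 0, 0, 1], [0, 0, 0, 1.4, 0, 0, 1], [0, 0, 0, 1.8, 0, 0, 1], [0, 0, 0, 2.2, 0, 0, 1], [0, 0, 0, 2.6, 0, 0, 1], [0, 0, 0, 3.0, 0, 0, 1], [0, 0, 0, 3.4, 0, 0, 1], [0, 0, 0, 3.8, 0, 0, 1]]}}

```text
time_s: 2.87
tcp_pos: [0.4679, 0.0935, 0.0957]
ee_rot: [[0.981, 0.193, 0.0], [0.193, -0.981, 0.0], [0.0, -0.0, -1.0]]
wrist_force: [-0.1, 0.6, 0.3]
gripper_width: 0.004
gripper_force: 0.0
```

>>> {"api": "arm_command", "payload": {"deltas": [[0, 0, 0, 0.4, 0, 0, 1], [0, 0, 0, 0.8, 0, 0, 1], [0, 0, 0, 1.2, 0, 0, 1], [0, 0, 0, 1.6, 0, 0, 1], [0, 0, 0, 2.0, 0, 0, 1], [0, 0, 0, 2.4, 0, 0, 1], [0, 0, 0, 2.8, 0, 0, 1], [0, 0, 0, 2.8, 0, 0, 1]]}}

```text
time_s: 3.53
tcp_pos: [0.4958, 0.0991, 0.0956]
ee_rot: [[0.981, 0.193, 0.001], [0.193, -0.981, 0.0], [0.001, -0.0, -1.0]]
wrist_force: [0.9, -0.8, 0.1]
gripper_width: 0.006
gripper_force: 0.0
```

Finger is about 11 mm past the hinge line. Back out, then shift 80 mm right for tag 2 after a rise, and look.

>>> {"api": "arm_command", "payload": {"deltas": [[0, 0, 0, -1.0, 0, 0, 1], [0, 0, 0, -2.5, 0, 0, 1], [0, 0, 0, -4.5, 0, 0, 1], [0, 0, 0, -6.6, 0, 0, 1], [0, 0, 0, -6.6, 0, 0, 1]]}}

```text
time_s: 3.95
tcp_pos: [0.4249, 0.084, 0.095]
ee_rot: [[0.981, 0.192, -0.005], [0.192, -0.981, -0.002], [-0.005, 0.001, -1.0]]
wrist_force: [-0.6, -0.8, -0.2]
gripper_width: 0.007
gripper_force: 0.0
```

Run:
```python
from h import *
s=sense();print(s["tcp_pos"],s["wrist_force"])
c=cam("top"); d=cam("side")
a=cv2.resize(c["pixels"][215:285,240:420],None,fx=4,fy=4,interpolation=2)
b=cv2.resize(d["pixels"][190:320,270:370],None,fx=2.4,fy=2.4,interpolation=2)
o=np.zeros((600,720,3),np.uint8);o[:280]=a;o[285:285+b.shape[0],:b.shape[1]]=b[:315]
cv2.imwrite("pics/a1.png",o)
```

```text
[0.42490376 0.08400331 0.09496198] [-0.5658715  -0.75956159 -0.23335382]
```

View pics/a1.png

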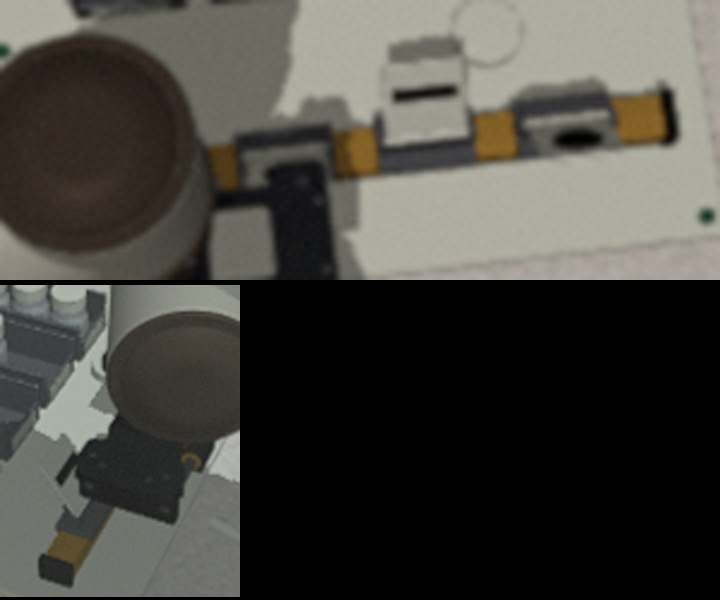

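Tag 1 has swung towards the bins (its bar shows at (65,470)), and tag 2 still lies to the front. Next I move 80 mm right in front of the tags and push tag 2 the same way.

>>> {"api": "arm_command", "payload": {"deltas": [[0, 0, 0, 0, 1.5, 0, 1], [0, 0, 0, 0, 3.5, 0, 1], [0, 0, 0, 0, 5.5, 0, 1], [0, 0, 0, 0, 7.0, 0, 1], [0, 0, 0, 0, 8.0, 0, 1], [0, 0, 0, 0, 8.0, 0, 1]]}}

```text
time_s: 4.55
tcp_pos: [0.4461, 0.0065, 0.0955]
ee_rot: [[0.982, 0.191, 0.0], [0.191, -0.982, -0.0], [0.0, 0.0, -1.0]]
wrist_force: [-1.0, -0.6, 0.2]
gripper_width: 0.005
gripper_force: 0.0
```

>>> {"api": "arm_command", "payload": {"deltas": [[0, 0, 0, 0.7, 0, 0, 1], [0, 0, 0, 1.4, 0, 0, 1], [0, 0, 0, 1.8, 0, 0, 1], [0, 0, 0, 2.2, 0, 0, 1], [0, 0, 0, 2.6, 0, 0, 1], [0, 0, 0, 3.0, 0, 0, 1], [0, 0, 0, 3.4, 0, 0, 1], [0, 0, 0, 3.8, 0, 0, 1]]}}

```text
time_s: 5.22
tcp_pos: [0.4832, 0.0151, 0.0955]
ee_rot: [[0.981, 0.193, -0.0], [0.193, -0.981, -0.0], [-0.0, 0.0, -1.0]]
wrist_force: [-0.3, 0.3, -0.7]
gripper_width: 0.008
gripper_force: 0.0
```

>>> {"api": "arm_command", "payload": {"deltas": [[0, 0, 0, 0.4, 0, 0, 1], [0, 0, 0, 0.8, 0, 0, 1], [0, 0, 0, 1.2, 0, 0, 1], [0, 0, 0, 1.6, 0, 0, 1], [0, 0, 0, 2.0, 0, 0, 1], [0, 0, 0, 2.4, 0, 0, 1], [0, 0, 0, 2.8, 0, 0, 1], [0, 0, 0, 2.8, 0, 0, 1]]}}

```text
time_s: 5.88
tcp_pos: [0.5113, 0.0206, 0.0956]
ee_rot: [[0.981, 0.193, 0.001], [0.193, -0.981, 0.0], [0.001, 0.0, -1.0]]
wrist_force: [0.4, -0.6, 0.1]
gripper_width: 0.012
gripper_force: 0.0
```

>>> {"api": "arm_command", "payload": {"deltas": [[0, 0, 0, -1.0, 0, 0, 1], [0, 0, 0, -2.5, 0, 0, 1], [0, 0, 0, -4.5, 0, 0, 1], [0, 0, 0, -6.6, 0, 0, 1], [0, 0, 0, -6.6, 0, 0, 1]]}}

```text
time_s: 6.3
tcp_pos: [0.44, 0.0061, 0.0949]
ee_rot: [[0.981, 0.192, -0.005], [0.192, -0.981, -0.001], [-0.005, -0.0, -1.0]]
wrist_force: [0.3, -0.1, 0.2]
gripper_width: 0.006
gripper_force: 0.0
```

>>> {"api": "arm_command", "payload": {"deltas": [[0, 0, 0, 0, 0, -2, 1], [0, 0, 0, 0, 0, -5, 1], [0, 0, 0, 0, 0, -8, 1], [0, 0, 0, 0, 0, -11, 1], [0, 0, 0, 0, 0, -14, 1], [0, 0, 0, -1, 0, -16, 1], [0, 0, 0, -1, 0, -16, 1], [0, 0, 0, -1, 0, -16, 1]]}}

```text
time_s: 6.97
tcp_pos: [0.4354, 0.0057, 0.2565]
ee_rot: [[0.981, 0.193, 0.003], [0.193, -0.981, 0.002], [0.003, -0.001, -1.0]]
wrist_force: [-0.2, 0.3, -0.7]
gripper_width: 0.006
gripper_force: 0.0
```

Run:
```python
from h import *
s=sense();print(s["time_s"],s["tcp_pos"],s["wrist_force"])
c=cam("wrist"); d=cam("side")
o=np.zeros((600,640,3),np.uint8);o[:260]=c["pixels"][:260];b=cv2.resize(d["pixels"][180:330,180:400],None,fx=2.2,fy=2.2,interpolation=2);o[265:265+b.shape[0],:b.shape[1]]=b
cv2.imwrite("pics/a2.png",o)
```

```text
6.9667 [0.43535794 0.00573218 0.25646798] [-0.19291552  0.25722033 -0.73853169]
```

View pics/a2.png

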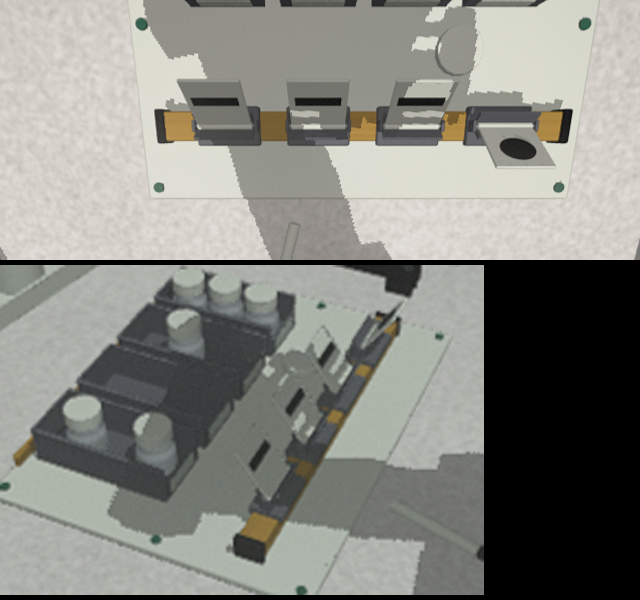

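The wrist view (top) shows tags 1–3 lying towards the bins with the bar up ((216,101), (318,101), (421,101)). Tag 4, at the bin with three jars, lies to the front with the dot up (518,148). The jars are unmoved and the arm is clear.

```bash
python3 -c "from station import *; print(finish_job())"
```

```text
the job is handed in; nothing more can be done
None
```

The job is handed in: only the tag of the three-jar bin (far right) lies to the front with its dot up, and the other three lie towards the bins with their bars up; only the two leftmost tags needed pushing.

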